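# Count two garnets into the sorting box

### The arm

A 7-joint arm with a two-finger parallel gripper is mounted at the origin on the work surface. World frame = base frame: x ahead of the robot, y to its left, z up, the work surface at z = 0. Lengths are in m, angles in rad, forces in N, time in s.
With the tool pointing down it reaches from about 0.4 to 0.85 m from the base axis. Payload 6.9 kg.
Tool frame: the origin (TCP) lies midway between the tips of the shut fingers; the grasp point (between the pads) lies behind it (ctrl.pinch_z is the z of the grasp point in the tool frame, in m); z points along the fingers, y is the direction in which the jaws open and shut (so a half turn about z gives the same grasp; the last joint's range is limited). The gripper opens to 85 mm and grips with 20 to 120 N. Pads are 22 mm wide; open, the fingers measure 114 mm over their backs; the gripper's body (76 mm by 85 mm) begins 54 mm behind the grasp point. The pads swing forward as they close: fully open they stand 13 mm farther back than shut.
Start: joints at [1.444, 0.507, -0.238, 1.5, 0.126, 1.149, -0.155], TCP at [0.144, -0.608, 0.231] pointing down, gripper open.
Joint ranges: [-3.08, 3.08], [-0.24, 2.05], [-1.43, 1.35], [0, 2.5], [-1.52, 4.66], [0.17, 1.96], [-2.89, 2.89]. Speed limits (rad/s): [2.39, 2.39, 3.14, 3.14, 3.14, 3.14, 3.14].

### API

Orientations are given as a unit quaternion [w, x, y, z].
In Python, from station import ctrl, get_state, vision, ticket, models gives the robot as it stands. Calls block until the motion is done:
- ctrl.movep(position, orientation): joint-space move of the TCP to a pose.
- ctrl.movel(position, frame=None, max_speed=0.15): straight line of the TCP; frame=None keeps the orientation; max_speed is the mean speed in m/s.
- ctrl.set_joints(angles): joint-space move.
- ctrl.ungrasp() and ctrl.close_gripper(force=None): open the fingers fully, or close them until they stop; force is the grip in N (None keeps the last).
- ctrl.pause(seconds).
- ctrl.ik(position, orientation): joint angles nearest the present ones, or None.
- get_state(): the state.
- vision.grab_frame(name): name is "scene" or "side" or "wrist"; returns (picture, depth): 384x512x3 uint8, blue, green, red; 384x512 float32, m along the optical axis (not along the pixel's ray), 0 where there is no reading.
- vision.camera_info(name): a dict with "mtx" (3x3 intrinsics, pixels), "R" (3x3) and "t" (3): a world point X has camera coordinates R X + t; the wrist camera has in their place "hand_eye" (4x4, takes a point from camera to tool coordinates, whose origin is the TCP and whose axes are the flange's). Camera axes: x right, y down, z forward; pixel columns grow to the right and rows downward; lengths in m; the calibration is good to about 2 mm. A picture is of the moment at which its call begins: read the wrist's pose just before it. camera_info takes no time and is no camera call.
A pose or a line that the arm cannot do raises ctrl.Unreachable and nothing moves.
- ticket.close_job(): hands the job in, once; it reports no verdict.
Trained networks look in the newest picture that a camera, given by its name, has taken for a name from the list of things; names that differ only in an ending like _2 or _b are one class to them, and where a whole thing is asked for, a point or a joint stands for the part that bears it (a point fixed in the world has none). Each returns a list of dicts, best first, with "p" (0 to 1); they miss things now and then, are a little off and sometimes report something else, mostly with a low value. They report only what shows in the picture. A call takes as long as a camera call. They do not tell look-alikes from the thing itself.
- models.recognise(camera, target): "point" ([column, row] in pixels, amid what is visible of it).
- models.masks_of(camera, target): "mask" (384x512 bool, what is visible of it) and "point" ([column, row] in pixels, amid what is visible of it).
The state is a dict: "time": time; "qpos": joint angles; "qd": joint speeds; "tau": joint torques, N m; "tcp_pos": TCP position; "eef_rot": TCP orientation; "contact_force": force on the tool from outside, world axes, zero at the start; "wrist_torque": the same for the moment, N m; "width": finger opening in m.
Only numpy, scipy, OpenCV 4.12 (cv2) and the standard library are available. Lean on these libraries where they do the work, as an engineer would, in place of code of your own. Each camera call takes 0.05 s, during which the arm holds its last target.

### The job

Push the black sorting box fully home, straight, under the spout of the stone counter, then count two garnets into it with two separate full strokes of the red plunger, letting it spring right back up after each. On each stroke press until the plunger really bottoms on its brass stop nut and lean on the nut for about a second with some 8 N beyond the spring's own push, no ramming: 20 N on the nut is too much. Leave the box home with just those two garnets in it, and do not disturb the bowl, pot, loupe or tweezers.

Things in the scene. Friction and masses are not known exactly. Their poses are not given: they have to be found in the camera images.
- counter: Cream stone counter fixed to the table. Origin: on the table, centre line, under the flat front face of its foot (50 high, x 0..85, y -50..50). +x from open front to back, z up. Two fins 12 high stand before the face, 87 apart at x -30..0, flaring out to x -51. A box that is home stands between them on the table, far wall on the face, centre at x -55, y 0.
- spout (a point): Mouth of the drop hole under the counter's overhanging spout deck: 39 before the face, 50 above the table. The deck spans x -71..0, y -30..30 in the counter's frame, underside 50, top 71.5 above the table. On it stands a clear magazine tube, 29 x 29, centre x -12, top at 112, holding four garnets.
- plunger: Red plunger knob, 38 across; origin: centre of its flat top, at rest at x 40, y 0, z 168 in the counter's frame. Slides straight down; spring 3.5 N at first, plus 0.11 N per mm. Stroke to the stop nut is set anew each time, 28 to 40, not told: feel the force climb there. A full stroke drops one garnet; on the way back up the next falls in place. Press its middle with shut fingers.
- stop_post: Steel post, 10 across, at x 40, y 38 in the counter's frame; origin at its foot, 50 above the table. Carries the brass stop nut with a stiff rubber pad (10 N/mm) on it, 18 across, top 105 to 119 above the table (set anew each time). A steel arm of the plunger, 16 wide, reaching to y 47, underside 22 below the knob's top, meets it.
- box_mid (a point): Black open-topped sorting box, 110 long (x) x 80 wide (y) x 36 high, walls 4, 160 g, loose on the table. This point is its centre, 18 above its underside. Its +x end (the one away from the handle) goes in first, against the counter.
- box_handle (a point): The box's handle: a black block on the outside of the -x end wall, 36 long (x), 16 wide (y), from 16 to 46 above the box's underside. This point is on its centre line, 75 from the box's centre toward -x and 31 above the underside; the block reaches from 55 to 91 from the box's centre. Same axes as the box. Pinch it across y from above.
- garnet1_center (a point): Centre of the lowest (first) garnet in the magazine: dark red disc, 20 across, 10 thick, 12 g. It starts lying flat, 61 above the table. It is to be in the box at the end.
- garnet2_center (a point): Centre of the second garnet in the magazine: dark red disc, 20 across, 10 thick, 12 g. It starts lying flat, 71 above the table. It is to be in the box at the end.
- garnet3_center (a point): Centre of the third garnet in the magazine: dark red disc, 20 across, 10 thick, 12 g. It starts lying flat, 81 above the table. It is to stay in the counter.
- garnet4_center (a point): Centre of the top (fourth) garnet in the magazine: dark red disc, 20 across, 10 thick, 12 g. It starts lying flat, 91 above the table. It is to stay in the counter.
- bowl: Bystander: green bowl, 150 across, 62 high, with two whetstones in it; origin under its centre.
- pot: Bystander: small white pot, 62 across, 36 high; origin under its centre.
- loupe: Bystander: loupe, dark cylinder 36 across, 22 high, with a short steel tab; origin under the cylinder's centre.
- tweezers: Bystander: steel tweezers, 130 long, lying flat; origin at mid-length.
Things that resemble listed ones, but are neither listed nor needed, are in the scene too. What is shaped like the counter but brown or green is not meant.

How it is judged:
On the way, in this order (a step that is already met when the one before it is completed fails the run):
1. the box is home under the spout: far wall within 4 mm of the counter's face, straight (x of box_mid in the frame of counter above -0.0595 m and y of box_mid in the frame of counter between -0.007 and 0.007 m and height (world z) of box_mid below 0.022 m and angle between the x axis of box_mid and the x axis of counter, either way round below 0.08 rad), for 0.2 s.
2. the plunger bottoms on the stop nut with 4 to 12 N (contact force between plunger and stop_post between 4 and 12 N), for 0.5 s.
3. the plunger is back up and the first garnet is in the box (z of plunger in the frame of counter above 0.164 m and x of garnet1_center in the frame of box_mid between -0.055 and 0.055 m and y of garnet1_center in the frame of box_mid between -0.04 and 0.04 m and z of garnet1_center in the frame of box_mid below 0.018 m), for 0.1 s.
4. the plunger bottoms on the stop nut again with 4 to 12 N (all of step 2), for 0.5 s.
At the end, for the whole second after the job is handed in: Box home on the table (far wall within 4.5 mm of the counter's face, sideways within 7 mm, turned under 0.08 rad), garnets 1 and 2 in it, 3 and 4 still in the counter, plunger back up within 4 mm, box and garnets at rest (all of step 1 and all of step 3 and x of garnet2_center in the frame of box_mid between -0.055 and 0.055 m and y of garnet2_center in the frame of box_mid between -0.04 and 0.04 m and z of garnet2_center in the frame of box_mid below 0.018 m and z of each of garnet3_center, garnet4_center in the frame of counter above 0.05 m and x of garnet3_center in the frame of counter between -0.026 and 0.002 m and x of garnet4_center in the frame of counter between -0.026 and 0.002 m and linear speed of each of garnet2, box below 0.02 m/s); the robot touches nothing.
It fails at once if the plunger rammed or leant onto the stop nut with more than 20 N (contact force between plunger and stop_post above 20 N).
It fails at once if a bystander moved more than 25 mm (distance of any of bowl, pot, loupe, tweezers from where it was at the start of the episode above 0.025 m).
It fails at once if a garnet beyond the second falls into the box ((x of garnet3_center in the frame of box_mid between -0.055 and 0.055 m and y of garnet3_center in the frame of box_mid between -0.04 and 0.04 m and z of garnet3_center in the frame of box_mid below 0.018 m) or (x of garnet4_center in the frame of box_mid between -0.055 and 0.055 m and y of garnet4_center in the frame of box_mid between -0.04 and 0.04 m and z of garnet4_center in the frame of box_mid below 0.018 m)).
It also fails if it takes over 72 s, if anything falls off the work surface, if the arm or the gripper's body presses on something with over 40 N, if the wrist force passes 120 N, or if a joint passes its speed limit or range.

## Working session

There is one attempt and no reset: what is moved stays moved. The work goes in short steps, each a Python script; the robot and the scene stay as the last script left them, time stands still between calls to the robot, and variables do not carry over. Pictures are saved under pics/ and viewed, and the job is handed in when it is done.

```bash
ls; mkdir -p pics
python3 - <<'E'
from station import ctrl, get_state, vision, ticket, models
import cv2, numpy as np
s=get_state(); print({k:np.round(v,3) for k,v in s.items()}, ctrl.pinch_z)
for n in ["scene","side","wrist"]:
    p,d=vision.grab_frame(n); cv2.imwrite(f"pics/a_{n}.png",p)
    print(n,{k:np.round(v,3).tolist() for k,v in vision.camera_info(n).items()})
E
```

```text
pics
{'time': np.float64(0.0), 'qpos': array([ 1.445,  0.508, -0.238,  1.501,  0.126,  1.149, -0.155]), 'qd': array([-0.   , -0.001,  0.002, -0.001, -0.002,  0.001, -0.001]), 'tau': array([ 0.0000e+00, -6.2060e+01, -2.1860e+00, -2.4965e+01,  1.3000e-02,
        1.2000e-02, -0.0000e+00]), 'tcp_pos': array([ 0.143, -0.608,  0.23 ]), 'eef_rot': array([-0.001,  0.993,  0.116, -0.   ]), 'contact_force': array([-0.402, -0.498, -0.055]), 'wrist_torque': array([ 0.026, -0.018,  0.039]), 'width': np.float64(0.086)} -0.0187
scene {'mtx': [[354.569, 0.0, 258.158], [0.0, 354.569, 190.547], [0.0, 0.0, 1.0]], 'R': [[0.71, 0.705, 0.0], [0.369, -0.372, -0.852], [-0.6, 0.604, -0.524]], 't': [-0.289, -0.097, 1.427]}
side {'mtx': [[400.705, 0.0, 256.388], [0.0, 400.705, 190.151], [0.0, 0.0, 1.0]], 'R': [[-0.999, -0.051, -0.019], [-0.018, 0.641, -0.767], [0.051, -0.766, -0.641]], 't': [0.458, 0.149, 1.411]}
wrist {'mtx': [[269.488, 0.0, 256.529], [0.0, 269.488, 188.787], [0.0, 0.0, 1.0]], 'hand_eye': [[0.001, -0.96, -0.28, 0.07], [1.0, 0.001, 0.0, -0.0], [-0.0, -0.28, 0.96, -0.14], [0.0, 0.0, 0.0, 1.0]]}
```

View pics/a_scene.png

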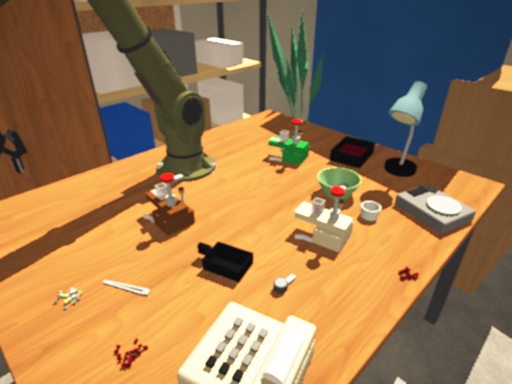

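View pics/a_side.png

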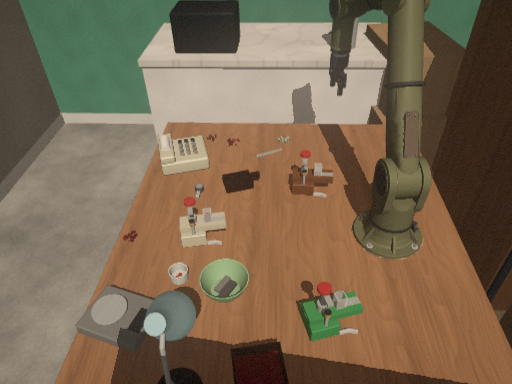

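View pics/a_wrist.png

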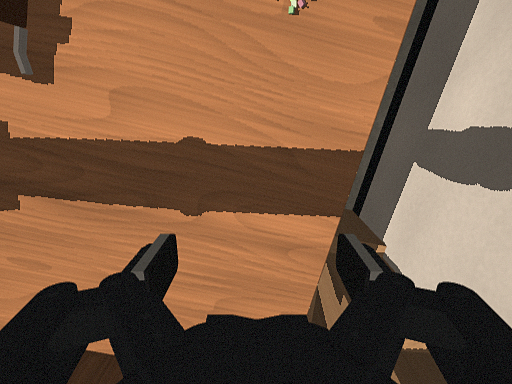

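Scene view: cream counter at about (325,220), with the red knob at (338,191), black box at (227,260) with its handle at (205,248), bowl (338,182), pot (371,211), loupe (281,285) and tweezers (127,288). The brown and green counters are decoys.

```bash
cat > h.py <<'E'
from station import ctrl, get_state, vision, ticket, models
import cv2, numpy as np
from scipy.spatial.transform import Rotation as Rot
def cloud(cam,d,st=None):
    i=vision.camera_info(cam); K=np.array(i["mtx"])
    v,u=np.mgrid[0:384,0:512]
    P=np.stack([(u-K[0,2])/K[0,0]*d,(v-K[1,2])/K[1,1]*d,d],-1)
    if cam=="wrist":
        H=np.array(i["hand_eye"]); q=np.array(st["eef_rot"])
        R=Rot.from_quat(q[[1,2,3,0]]).as_matrix()
        P=P@H[:3,:3].T+H[:3,3]
        return P@R.T+np.array(st["tcp_pos"])
    R=np.array(i["R"]);t=np.array(i["t"])
    return (P-t)@R
def quat(yaw): # tool down, tool y axis at angle: x axis of tool at yaw
    R=Rot.from_euler('z',yaw)*Rot.from_euler('x',np.pi)
    q=R.as_quat(); return np.array([q[3],q[0],q[1],q[2]])
E
python3 - <<'E'
from h import *
for cam in ["scene","side"]:
    p,d=vision.grab_frame(cam); C=cloud(cam,d); np.savez(f"{cam}.npz",p=p,d=d,C=C)
    for t in ["counter","plunger","box_mid","box_handle","stop_post","bowl","pot","loupe","tweezers"]:
        for r in models.masks_of(cam,t)[:4]:
            m=r["mask"]&(d>0); X=C[m]
            if len(X)<3: continue
            print(cam,t,round(float(r["p"]),2),np.round(r["point"]),m.sum(),np.round(np.median(X,0),3),"min",np.round(np.percentile(X,2,0),3),"max",np.round(np.percentile(X,98,0),3))
print(get_state()["time"])
E
```

```text
scene counter 0.77 [167. 208.] 1751 [ 0.294 -0.257  0.065] min [ 0.182 -0.298  0.003] max [ 0.331 -0.203  0.167]
scene counter 0.65 [330. 221.] 2151 [0.673 0.012 0.068] min [ 0.574 -0.025  0.   ] max [0.725 0.077 0.167]
scene counter 0.55 [289. 145.] 1058 [0.259 0.339 0.058] min [ 0.062  0.301 -0.002] max [0.315 0.565 0.166]
scene plunger 0.6 [335. 194.] 211 [0.677 0.032 0.158] min [0.563 0.017 0.002] max [0.693 0.22  0.168]
scene plunger 0.48 [170. 178.] 226 [ 0.289 -0.246  0.154] min [ 0.046 -0.264 -0.001] max [ 0.303 -0.087  0.168]
scene plunger 0.42 [293. 120.] 79 [0.265 0.36  0.156] min [0.152 0.346 0.056] max [0.28  0.497 0.168]
scene plunger 0.36 [329. 221.] 2167 [0.672 0.012 0.068] min [ 0.574 -0.026 -0.   ] max [0.725 0.08  0.167]
scene box_mid 0.88 [227. 261.] 1507 [ 0.541 -0.254  0.017] min [ 0.474 -0.306  0.001] max [ 0.609 -0.206  0.044]
scene box_handle 0.61 [226. 263.] 1603 [ 0.539 -0.255  0.016] min [ 0.47  -0.306 -0.001] max [ 0.609 -0.196  0.045]
scene stop_post 0.63 [342. 203.] 49 [0.67  0.07  0.102] min [0.66  0.064 0.077] max [0.676 0.083 0.112]
scene stop_post 0
[... 1729 characters left out ...]
 [0.546 0.243 0.027] min [0.477 0.194 0.003] max [0.61  0.333 0.062]
side pot 0.74 [179. 275.] 374 [0.697 0.213 0.017] min [ 0.666  0.161 -0.001] max [0.728 0.249 0.038]
side pot 0.54 [197. 189.] 103 [ 0.698 -0.202  0.014] min [ 0.683 -0.229 -0.003] max [ 0.716 -0.163  0.026]
side loupe 0.6 [191. 223.] 44 [0.666 0.079 0.105] min [0.658 0.064 0.07 ] max [0.673 0.086 0.115]
side tweezers 0.56 [224. 280.] 1624 [0.546 0.243 0.026] min [0.48  0.196 0.004] max [0.609 0.333 0.062]
side tweezers 0.4 [266. 151.] 61 [ 0.436 -0.477  0.003] min [ 0.387 -0.506 -0.003] max [ 0.478 -0.448  0.008]
side tweezers 0.36 [193. 225.] 1329 [0.656 0.056 0.069] min [ 0.573 -0.002  0.003] max [0.711 0.093 0.168]
1.15
```

Run:
```python
from h import *
for cam in ["scene","side"]:
    z=np.load(cam+".npz"); C=z["C"].reshape(-1,3); p=z["p"].reshape(-1,3)
    near=lambda c,r:np.hypot(C[:,0]-c[0],C[:,1]-c[1])<r
    H=C[near((.54,-.25),.13)&(C[:,2]>.039)&(C[:,2]<.055)]; print(cam,"handle top",len(H),H.mean(0),H.min(0),H.max(0))
    B=C[near((.54,-.25),.13)&(C[:,2]>.028)&(C[:,2]<.039)].astype(np.float32); print("rim",len(B),cv2.minAreaRect(B[:,:2]))
    k=C[near((.675,.03),.04)&(C[:,2]>.163)&(C[:,2]<.175)]; print("knob",len(k),k.mean(0),k.min(0),k.max(0))
    k=C[near((.63,.03),.13)&(C[:,2]>.045)&(C[:,2]<.055)].astype(np.float32); print("50mm",len(k),cv2.minAreaRect(k[:,:2]))
    k=C[near((.60,.03),.09)&(C[:,2]>.066)&(C[:,2]<.075)].astype(np.float32); print("deck",len(k),cv2.minAreaRect(k[:,:2]))
# hover & look
s=get_state()
ctrl.movep([0.50,-0.20,0.34],quat(0.0)); print(get_state()["tcp_pos"],get_state()["time"],get_state()["qpos"])
st=get_state(); p,d=vision.grab_frame("wrist"); cv2.imwrite("pics/b.png",p); np.savez("wb.npz",p=p,d=d,C=cloud("wrist",d,st))
```

```text
scene handle top 70 [ 0.48108366 -0.27950952  0.04432791] [ 0.46303638 -0.29086404  0.03922143] [ 0.49779442 -0.26462016  0.04784281]Traceback (most recent call last):
  File "<stdin>", line 6, in <module>
cv2.error: OpenCV(4.12.0) /io/opencv/modules/imgproc/src/convhull.cpp:143: error: (-215:Assertion failed) total >= 0 && (depth == CV_32F || depth == CV_32S) in function 'convexHull'
```

```bash
cat > f.py <<'E'
from h import *
def rect(B):
    B=np.ascontiguousarray(B[:,:2],dtype=np.float32)
    return cv2.minAreaRect(B) if len(B)>3 else None
def ana(f):
    z=np.load(f); C=z["C"].reshape(-1,3); ok=z["d"].ravel()>0; C=C[ok]
    near=lambda c,r:np.hypot(C[:,0]-c[0],C[:,1]-c[1])<r
    for n,c,r,a,b in [("handle",(.54,-.25),.13,.039,.055),("rim",(.54,-.25),.13,.028,.039),("knob",(.675,.03),.04,.163,.175),("foot50",(.63,.03),.13,.045,.055),("deck",(.60,.03),.09,.066,.075)]:
        X=C[near(c,r)&(C[:,2]>a)&(C[:,2]<b)]
        if len(X)>3: print(f,n,len(X),X.mean(0).round(4),X.min(0).round(4),X.max(0).round(4),rect(X))
E
python3 - <<'E'
from f import *
ana("scene.npz"); ana("side.npz")
ctrl.movep([0.50,-0.20,0.34],quat(0.0)); print(get_state()["tcp_pos"],get_state()["time"],get_state()["qpos"])
st=get_state(); p,d=vision.grab_frame("wrist"); cv2.imwrite("pics/b.png",p); np.savez("wb.npz",p=p,d=d,C=cloud("wrist",d,st))
ana("wb.npz")
E
```

```text
scene.npz handle 70 [ 0.4811 -0.2795  0.0443] [ 0.463  -0.2909  0.0392] [ 0.4978 -0.2646  0.0478] ((0.4797194302082062, -0.27903279662132263), (0.035115860402584076, 0.01771020144224167), 21.057409286499023)
scene.npz rim 390 [ 0.5431 -0.2589  0.033 ] [ 0.4662 -0.3098  0.028 ] [ 0.6132 -0.2004  0.039 ] ((0.5326894521713257, -0.2599537968635559), (0.14454184472560883, 0.08387957513332367), 19.006240844726562)
scene.npz knob 88 [0.6766 0.0335 0.1666] [0.6583 0.018  0.1631] [0.6947 0.051  0.1686] ((0.6766239404678345, 0.03435475379228592), (0.03312387317419052, 0.03603743761777878), 87.48313903808594)
scene.npz foot50 279 [0.6803 0.0036 0.0496] [ 0.5719 -0.0206  0.0451] [0.7283 0.0936 0.0549] ((0.6668490171432495, 0.004601463675498962), (0.17202842235565186, 0.08937697857618332), 39.17241668701172)
scene.npz deck 397 [0.6261 0.0172 0.0705] [ 0.5619 -0.0158  0.0661] [0.6891 0.0732 0.075 ] ((0.6277675032615662, 0.027642739936709404), (0.12582455575466156, 0.06881008297204971), 13.273215293884277)
side.npz handle 33 [ 0.4787 -0.2722  0.044 ] [ 0.4617 -0.2862  0.0392] [ 0.4979 -0.2574  0.04
[... 1328 characters left out ...]
0387] ((0.5318568348884583, -0.2600290775299072), (0.1430785059928894, 0.07995530962944031), 19.2148380279541)
wb.npz knob 772 [0.6675 0.0345 0.1654] [0.6549 0.0165 0.163 ] [0.6773 0.0541 0.1684] ((0.6660119295120239, 0.03523353859782219), (0.022274082526564598, 0.03753363713622093), 0.6832661628723145)
wb.npz foot50 1197 [0.6717 0.0039 0.0483] [ 0.5597 -0.0198  0.045 ] [0.7174 0.0885 0.0549] ((0.6404904723167419, 0.02879716455936432), (0.1541828066110611, 0.09956678748130798), 11.236087799072266)
wb.npz deck 2881 [0.6216 0.0202 0.0692] [ 0.5602 -0.0165  0.066 ] [0.69   0.0734 0.0749] ((0.6260886788368225, 0.030168218538165092), (0.12654311954975128, 0.07002566754817963), 11.986088752746582)
```

View pics/b.png

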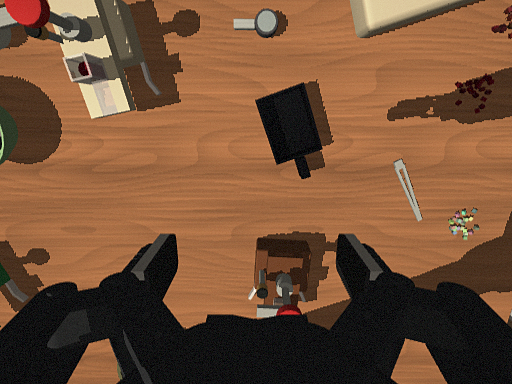

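Run:
```python
from f import *
ctrl.movep([0.54,-0.02,0.33],quat(0.2)); print(get_state()["tcp_pos"],get_state()["time"],get_state()["qpos"])
st=get_state(); p,d=vision.grab_frame("wrist"); cv2.imwrite("pics/c.png",p); np.savez("wc.npz",p=p,d=d,C=cloud("wrist",d,st))
ana("wc.npz")
```

```text
[ 0.54003363 -0.020816    0.32981913] 3.9583 [ 0.40399897  0.34159308 -0.59675698  1.54344766  0.19643218  1.31738649
 -1.58690934]
wc.npz handle 204 [ 0.4801 -0.2764  0.0429] [ 0.4605 -0.2889  0.039 ] [ 0.4979 -0.2647  0.0452] ((0.47893381118774414, -0.2777961790561676), (0.03621809557080269, 0.0161754060536623), 20.131208419799805)
wc.npz rim 843 [ 0.5446 -0.2561  0.0327] [ 0.4606 -0.3088  0.028 ] [ 0.6124 -0.1981  0.0389] ((0.5314921140670776, -0.25993263721466064), (0.14484545588493347, 0.08187258243560791), 19.256502151489258)
wc.npz knob 1170 [0.6735 0.0357 0.1655] [0.6549 0.0174 0.163 ] [0.6916 0.0546 0.1682] ((0.673546552658081, 0.035581037402153015), (0.036222681403160095, 0.036540497094392776), 10.529012680053711)
wc.npz foot50 1249 [0.676  0.022  0.0476] [ 0.6108 -0.0195  0.045 ] [0.7264 0.0912 0.055 ] ((0.6651013493537903, 0.033983100205659866), (0.10633383691310883, 0.0987819954752922), 11.382853507995605)
wc.npz deck 2926 [0.6213 0.0237 0.0691] [ 0.5604 -0.0153  0.066 ] [0.6897 0.0712 0.0748] ((0.6255954504013062, 0.029714178293943405), (0.12326714396476746, 0.06699763983488083), 11.56766414642334)
```

View pics/c.png

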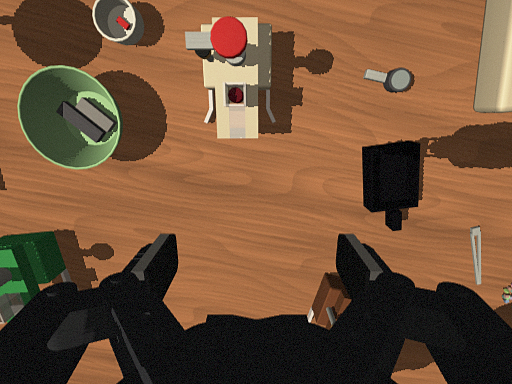

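Run:
```python
from f import *
for f in ["wc.npz","wb.npz","scene.npz","side.npz"]:
    z=np.load(f); C=z["C"].reshape(-1,3)[z["d"].ravel()>0]
    yaw=0.199; c,s=np.cos(yaw),np.sin(yaw); R=np.array([[c,-s],[s,c]])
    o=np.array([.6735,.0356])-.04*np.array([c,s])
    L=(C[:,:2]-o)@R; Z=C[:,2]
    m=(abs(L[:,1])<.045)&(L[:,0]>-.1)&(L[:,0]<-.03)&(Z>.062)&(Z<.075); D=L[m]
    print(f,"o",o,"deck y",np.percentile(D[:,1],[1,50,99]).round(4),"x",np.percentile(D[:,0],[.5,1,2]).round(4), "rect",rect(D), "z",np.median(Z[m]))
    m=(abs(L[:,1])<.07)&(L[:,0]>-.02)&(L[:,0]<.11)&(Z>.042)&(Z<.053); D=L[m]
    print("  foot",D.min(0).round(4),D.max(0).round(4),rect(D))
    for sg in (1,-1):
        m=(abs(L[:,1]*sg-.045)<.02)&(L[:,0]>-.032)&(L[:,0]<-.005)&(Z>.008)&(Z<.016); D=L[m]
        if len(D)>5:print("  fin",sg,len(D),D.min(0).round(4),np.median(D,0).round(4),D.max(0).round(4))
    m=(abs(L[:,0]-.04)<.02)&(abs(L[:,1]-.038)<.015)&(Z>.09)&(Z<.15)
    print("  nut/arm z hist",np.histogram(Z[m],np.arange(.09,.152,.004)))
```

```text
wc.npz o [0.63428941 0.02769243] deck y [-0.0298 -0.0007  0.029 ] x [-0.0697 -0.0697 -0.0696] rect ((-0.04998317360877991, -9.702518582344055e-05), (0.03957018256187439, 0.05941982939839363), 0.0700603798031807) z 0.06906795491360407
  foot [-0.0174 -0.0496] [0.0852 0.0506] ((0.03379056602716446, 0.0006248578429222107), (0.10026074200868607, 0.10236464440822601), 89.74580383300781)
  fin 1 68 [-0.0316  0.0432] [-0.0192  0.0465] [-0.0053  0.0506]
  fin -1 67 [-0.0315 -0.0512] [-0.019  -0.0476] [-0.0051 -0.0444]
  nut/arm z hist (array([ 1, 11, 12, 11, 64, 16,  0,  0,  0,  0,  0,  0,  0, 14, 17]), array([0.09 , 0.094, 0.098, 0.102, 0.106, 0.11 , 0.114, 0.118, 0.122,
       0.126, 0.13 , 0.134, 0.138, 0.142, 0.146, 0.15 ]))
wb.npz o [0.63428941 0.02769243] deck y [-0.0307 -0.0021  0.0291] x [-0.0707 -0.0706 -0.0703] rect ((-0.05042264983057976, -0.0005251131951808929), (0.04070846736431122, 0.06148582324385643), 0.18040235340595245) z 0.06909086870171269
  foot [-0.0196 -0.0504] [0.0835 0.0499] ((0.031427498906850815, -0.00016416236758232117), (0.10266614705324173, 0.09774142503738403),
[... 957 characters left out ...]
134, 0.138, 0.142, 0.146, 0.15 ]))
side.npz o [0.63428941 0.02769243] deck y [-0.0293  0.0058  0.0343] x [-0.0689 -0.0687 -0.0683] rect ((-0.04963383823633194, 0.0005201287567615509), (0.039044760167598724, 0.06751660257577896), 0.1574200987815857) z 0.07039584123740594
  foot [-0.015   0.0271] [0.0841 0.0556] ((0.03443978354334831, 0.04171391576528549), (0.09955327957868576, 0.026699738577008247), 1.4944896697998047)
  fin 1 9 [-0.0276  0.045 ] [-0.017   0.0478] [-0.0066  0.0524]
  nut/arm z hist (array([ 3,  3,  4,  4, 13, 10,  3,  0,  0,  0,  0,  0,  0,  1,  4]), array([0.09 , 0.094, 0.098, 0.102, 0.106, 0.11 , 0.114, 0.118, 0.122,
       0.126, 0.13 , 0.134, 0.138, 0.142, 0.146, 0.15 ]))
```

Measurements agree across the views: counter origin (0.634, 0.028) with yaw 0.199. The handle is at (0.479, -0.278) and the box yaw is 0.335. Next I grasp the handle.

```bash
cat >> h.py <<'E'
O=np.array([.6343,.0277]); YAW=.199
def W(x,y,z):
    c,s=np.cos(YAW),np.sin(YAW); return [O[0]+c*x-s*y,O[1]+s*x+c*y,z]
def rep(t=""):
    s=get_state(); print(t,"t",round(float(s["time"]),2),"tcp",np.round(s["tcp_pos"],4),"F",np.round(s["contact_force"],2),"w",round(float(s["width"]),4)); return s
E
python3 - <<'E'
from h import *
hx,hy,hyaw=.479,-.278,.335
for P,q in [([hx,hy,.11],quat(hyaw)),(W(-.205,0,.015),quat(YAW)),(W(-.13,0,.015),quat(YAW)),(W(.04,0,.15),quat(YAW))]:
    j=ctrl.ik(P,q); print(None if j is None else np.round(j,2))
ctrl.movep([hx,hy,.11],quat(hyaw)); rep()
ctrl.movel([hx,hy,.015],max_speed=.1); s=rep("down")
print(Rot.from_quat(np.array(s["eef_rot"])[[1,2,3,0]]).as_matrix()[:,0])
ctrl.close_gripper(force=40); rep("closed")
E
```

```text
[ 0.79  0.56 -0.48  1.85  0.34  0.82 -1.09]
[ 0.24  0.58 -0.38  2.24  0.54  0.41 -1.96]
[ 0.21  0.64 -0.39  2.05  0.46  0.53 -1.89]
[ 0.21  0.69 -0.55  1.46  0.38  1.1  -1.78]
 t 5.31 tcp [ 0.4804 -0.277   0.111 ] F [ 0.58 -0.33  0.44] w 0.0851
down t 6.41 tcp [ 0.4795 -0.2781  0.0156] F [0.64 0.29 0.33] w 0.0853
[9.44377230e-01 3.28863426e-01 7.03260290e-04]
closed t 7.04 tcp [ 0.479  -0.2781  0.0152] F [-0.9   0.31  3.25] w 0.0155
```

Run:
```python
from h import *
z=.0155
ctrl.movel(W(-.207,0,z),frame=quat(YAW),max_speed=.12); rep("pre")
st=get_state(); p,d=vision.grab_frame("wrist"); cv2.imwrite("pics/d.png",p); np.savez("wd.npz",p=p,d=d,C=cloud("wrist",d,st))
p,d=vision.grab_frame("scene"); cv2.imwrite("pics/d2.png",p); C=cloud("scene",d)
from f import rect
X=C[(d>0)&(C[...,2]>.028)&(C[...,2]<.038)&(np.hypot(C[...,0]-.5,C[...,1])<.1)]
print(rect(X))
```

```text
pre t 9.43 tcp [ 0.4313 -0.0136  0.0154] F [-0.39 -0.06 -1.37] w 0.0152
((0.48644787073135376, -0.002479158341884613), (0.14556312561035156, 0.08370497822761536), 10.577043533325195)
```

View pics/d.png

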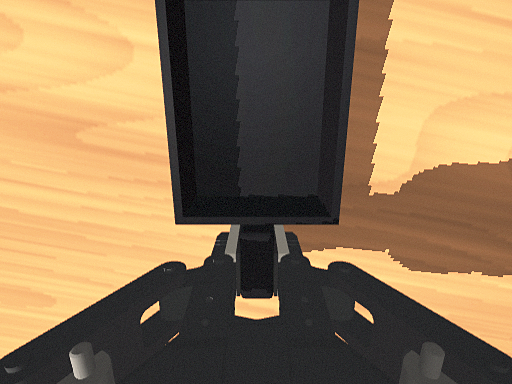

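View pics/d2.png

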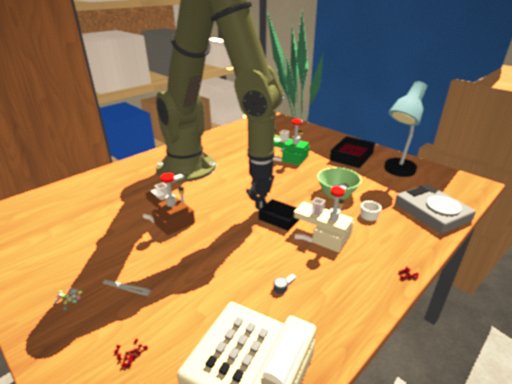

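The box is in front of the counter mouth and straight in the jaws (its end wall runs along row 222 and the handle is held at (258,260)). Now I push it home in small steps while watching the force.

Run:
```python
from h import *
z=.0155; u=np.array([np.cos(YAW),np.sin(YAW)]); n=np.array([-u[1],u[0]])
ctrl.movel(W(-.136,0,z),max_speed=.08); s=rep()
x=-.136
b=np.array(s["contact_force"][:2])
while x<-.122:
    x+=.0015; ctrl.movel(W(x,0,z),max_speed=.03); s=get_state(); F=np.array(s["contact_force"][:2])
    r=np.array(s["tcp_pos"][:2])-O
    print(round(x,4),"real",round(float(r@u),4),round(float(r@n),4),"Fx",round(float(F@u),2),"Fy",round(float(F@n),2),"Mz",np.round(s["wrist_torque"],2))
    if F@u<-9: break
rep()
```

```text
t 10.57 tcp [0.5004 0.0007 0.0154] F [-0.32 -0.2  -0.5 ] w 0.0151
-0.1345 real -0.1347 -0.0 Fx 0.44 Fy -0.61 Mz [-0.03  0.11  0.02]
-0.133 real -0.1329 -0.0 Fx -0.01 Fy 0.89 Mz [ 0.01  0.11 -0.07]
-0.1315 real -0.1314 0.0 Fx -0.22 Fy 0.3 Mz [-0.02  0.13  0.01]
-0.13 real -0.1299 0.0 Fx 0.36 Fy -0.26 Mz [-0.01  0.11  0.01]
-0.1285 real -0.1283 0.0 Fx -0.55 Fy -0.1 Mz [0.   0.11 0.03]
-0.127 real -0.1269 0.0 Fx -0.01 Fy -0.59 Mz [-0.05  0.15 -0.02]
-0.1255 real -0.1268 -0.0002 Fx -5.24 Fy -1.08 Mz [-0.29  0.89  0.11]
-0.124 real -0.1269 -0.0003 Fx -9.72 Fy -1.04 Mz [-0.32  1.41  0.23]
 t 12.57 tcp [0.51   0.0023 0.0152] F [-9.32 -2.94  3.71] w 0.0152
```

Run:
```python
from f import *
z=.0155
ctrl.movel(W(-.1266,0,z),max_speed=.03); rep()
ctrl.ungrasp(); rep("open")
ctrl.movel(W(-.1266,0,.12),max_speed=.12)
ctrl.movel(W(-.11,0,.26),max_speed=.2)
s=rep()
p,d=vision.grab_frame("wrist"); cv2.imwrite("pics/e.png",p); C=cloud("wrist",d,s); np.savez("we.npz",p=p,d=d,C=C)
C=C.reshape(-1,3)[d.ravel()>0]
c,sn=np.cos(YAW),np.sin(YAW); R=np.array([[c,-sn],[sn,c]]); L=(C[:,:2]-O)@R; Z=C[:,2]
m=(Z>.04)&(Z<.055)&(L[:,0]<-.08)&(L[:,0]>-.18)&(abs(L[:,1])<.03); print("handle",L[m].min(0),L[m].max(0),rect(L[m]),Z[m].mean())
m=(Z>.03)&(Z<.039)&(L[:,0]<-.072)&(L[:,0]>-.12)&(abs(L[:,1])<.06); print("rim",L[m].min(0),L[m].max(0),rect(L[m]),Z[m].mean())
m=(abs(L[:,1])<.045)&(L[:,0]>-.1)&(L[:,0]<-.03)&(Z>.062)&(Z<.075); print("deck",rect(L[m]),Z[m].mean())
m=(abs(L[:,1])<.03)&(abs(L[:,0]-.04)<.03)&(Z>.163)&(Z<.175); print("knob",rect(L[m]),L[m].mean(0),Z[m].mean())
```

```text
t 12.82 tcp [0.5099 0.0025 0.0154] F [-2.22 -0.66 -1.15] w 0.0154
open t 13.51 tcp [0.5102 0.0027 0.0155] F [ 0.08 -0.35 -0.17] w 0.0856
 t 15.39 tcp [0.5257 0.0058 0.2587] F [ 0.44  0.33 -0.6 ] w 0.0855
handle [-0.14555532 -0.00753774] [-0.10997886  0.00761671] ((-0.1277698576450348, -2.1531246602535248e-05), (0.015166597440838814, 0.035530027002096176), 89.75736236572266) 0.04343009272492743
rim [-0.11094695 -0.0399166 ] [-0.07260056  0.04004048] ((-0.09178896248340607, 6.132945418357849e-05), (0.07996039092540741, 0.03832583501935005), 89.9627914428711) 0.03350675010391941
deck ((-0.05010288581252098, -0.00033509545028209686), (0.0391533225774765, 0.0601687952876091), 0.05603928864002228) 0.06910625135756727
knob ((0.030221860855817795, 0.0002581290900707245), (0.037069208920001984, 0.01795363426208496), 89.17169189453125) [0.03144246 0.00029034] 0.16545156673096484
```

View pics/e.png

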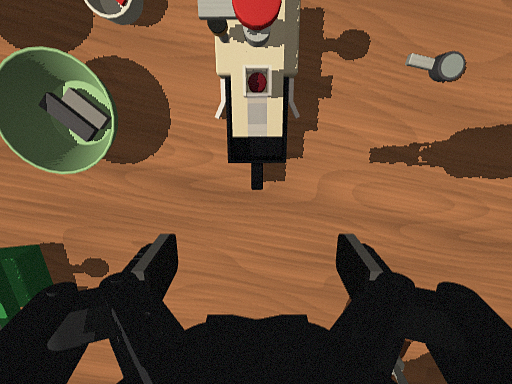

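```bash
cat > press.py <<'E'
from h import *
KX,KY=W(.04,0,0)[:2]
def Fz(n=6,dt=.01):
    v=[]
    for _ in range(n): v.append(get_state()["contact_force"][2]); ctrl.pause(dt)
    return float(np.mean(v))
def press(z0=None):
    b=Fz(10); print("bias",round(b,2))
    ctrl.movel([KX,KY,.170],max_speed=.06)
    ctrl.movel([KX,KY,.1425],max_speed=.04); rep("26mm")
    z=.1425; 
    while z>.122:
        f=Fz(4)-b; tz=float(get_state()["tcp_pos"][2]); dep=.168-tz; nut=f-(3.5+110*dep)
        print("cmd",round(z,4),"z",round(tz,4),"F",round(f,2),"nut",round(nut,2))
        if nut>6.8: break
        z-= .0006 if nut<1.5 else (.0004 if nut<4 else .0002)
        ctrl.movel([KX,KY,z],max_speed=.01)
    t0=get_state()["time"]
    while get_state()["time"]-t0<1.1:
        f=Fz(6)-b; tz=float(get_state()["tcp_pos"][2]); nut=f-(3.5+110*(.168-tz))
        print("hold",round(z,4),"z",round(tz,4),"nut",round(nut,2))
        if nut<6.5 or nut>9.5:
            z-=np.clip((8-nut)*.00012,-.0004,.0004); ctrl.movel([KX,KY,z],max_speed=.01)
    ctrl.movel([KX,KY,.150],max_speed=.04)
    ctrl.movel([KX,KY,.200],max_speed=.06); ctrl.pause(.5); rep("up")
E
python3 - <<'E'
from press import *
ctrl.close_gripper(force=40)
ctrl.movep([KX,KY,.26],quat(YAW)); ctrl.movel([KX,KY,.185],max_speed=.12); ctrl.pause(.2); s=rep()
p,d=vision.grab_frame("scene"); cv2.imwrite("pics/f.png",cv2.resize(p[130:290,230:430],None,fx=3,fy=3))
E
```

```text
t 17.83 tcp [0.6739 0.0357 0.186 ] F [ 0.33 -0.33  0.36] w -0.0004
```

View pics/f.png

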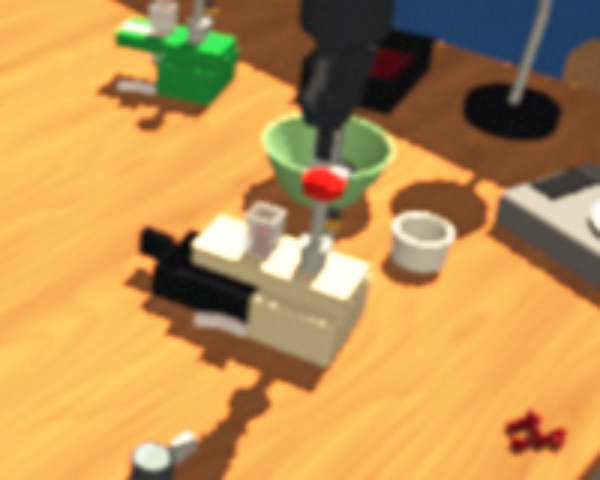

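The shut fingers are over the middle of the red knob (at (322,182) in the crop), and the box sits home under the deck. First stroke now.

Run:
```python
from press import *
press()
p,d=vision.grab_frame("scene"); cv2.imwrite("pics/g.png",cv2.resize(p[130:290,230:430],None,fx=3,fy=3))
```

```text
bias 0.22
26mm t 19.2 tcp [0.6738 0.0357 0.1431] F [-1.29  0.19  5.62] w -0.0001
cmd 0.1425 z 0.1431 F 5.77 nut -0.47
cmd 0.1419 z 0.1426 F 5.58 nut -0.71
cmd 0.1413 z 0.142 F 5.81 nut -0.55
cmd 0.1407 z 0.1415 F 6.3 nut -0.12
cmd 0.1401 z 0.1409 F 5.97 nut -0.51
cmd 0.1395 z 0.1403 F 5.99 nut -0.56
cmd 0.1389 z 0.1397 F 6.15 nut -0.46
cmd 0.1383 z 0.1391 F 5.81 nut -0.86
cmd 0.1377 z 0.1386 F 6.63 nut -0.11
cmd 0.1371 z 0.1379 F 6.91 nut 0.11
cmd 0.1365 z 0.1373 F 6.32 nut -0.56
cmd 0.1359 z 0.1367 F 6.24 nut -0.7
cmd 0.1353 z 0.1362 F 6.24 nut -0.76
cmd 0.1347 z 0.1355 F 6.83 nut -0.24
cmd 0.1341 z 0.135 F 6.99 nut -0.14
cmd 0.1335 z 0.1344 F 7.15 nut -0.05
cmd 0.1329 z 0.1339 F 7.73 nut 0.48
cmd 0.1323 z 0.1337 F 9.77 nut 2.5
cmd 0.1319 z 0.1335 F 11.36 nut 4.06
cmd 0.1317 z 0.1334 F 11.47 nut 4.17
cmd 0.1315 z 0.1333 F 12.17 nut 4.86
cmd 0.1313 z 0.1332 F 13.11 nut 5.79
cmd 0.1311 z 0.1331 F 13.98 nut 6.65
cmd 0.1309 z 0.1331 F 14.69 nut 7.35
hold 0.1309 z 0.133 nut 7.43
hold 0.1309 z 0.1331 nut 7.17
hold 0.1309 z 0.133 nut 7.01
hold 0.1309 z 0.1331 nut 7.25
hold 0.1309 z 0.1331 nut 7.27
hold 0.1309 z 0.1331 nut 7.06
hold 0.1309 z 0.133 nut 7.19
hold 0.1309 z 0.133 nut 7.81
hold 0.1309 z 0.133 nut 7.28
hold 0.1309 z 0.1331 nut 7.39
hold 0.1309 z 0.1331 nut 7.43
hold 0.1309 z 0.133 nut 7.12
hold 0.1309 z 0.1331 nut 7.39
hold 0.1309 z 0.1331 nut 7.06
hold 0.1309 z 0.1331 nut 7.3
hold 0.1309 z 0.1331 nut 6.99
hold 0.1309 z 0.1331 nut 7.57
hold 0.1309 z 0.1331 nut 7.28
hold 0.1309 z 0.1331 nut 7.44
hold 0.1309 z 0.1331 nut 6.66
hold 0.1309 z 0.1331 nut 7.19
hold 0.1309 z 0.1331 nut 7.53
up t 28.96 tcp [0.6735 0.0356 0.1999] F [-0.22 -0.12 -0.24] w -0.0002
```

View pics/g.png

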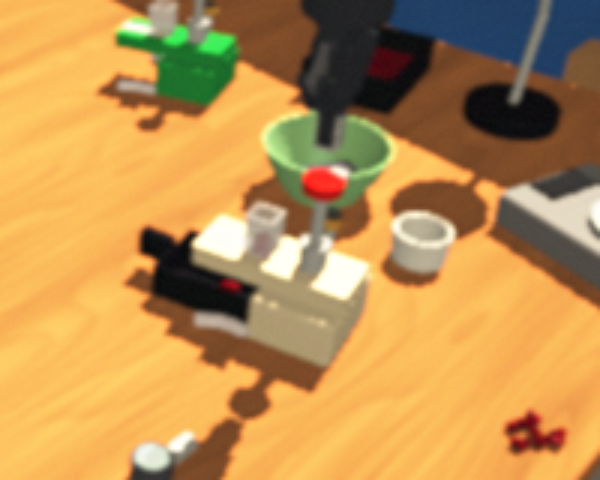

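The bottoming was clean: the knee came at z ≈ 0.1338, and it leant with about 7.5 N for 1.1 s. The plunger is back up and a red garnet shows in the box at (230,285) in the crop. I'll check the garnet's position before stroke two.

```bash
cat > chk.py <<'E'
from h import *
def chk():
  for cam in ["scene","side"]:
    p,d=vision.grab_frame(cam); C=cloud(cam,d); c,s=np.cos(YAW),np.sin(YAW); L=(C[...,:2]-O)@np.array([[c,-s],[s,c]]); Z=C[...,2]
    q=p.astype(int); red=(q[...,2]>70)&(q[...,2]>2*q[...,1])&(q[...,2]>2*q[...,0])&(d>0)
    m=red&(abs(L[...,0]+.05)<.07)&(abs(L[...,1])<.06)&(Z<.05)
    print(cam,"red low",m.sum(), L[m].mean(0).round(4) if m.any() else "", Z[m].mean().round(4) if m.any() else "",L[m].min(0).round(4) if m.any() else "",L[m].max(0).round(4) if m.any() else "")
    m=red&(abs(L[...,0]-.04)<.03)&(abs(L[...,1])<.03)&(Z>.1); print("   knob z max",Z[m].max().round(4) if m.any() else "", m.sum())
    m=(d>0)&(Z>.038)&(Z<.05)&(abs(L[...,0]+.127)<.03)&(abs(L[...,1])<.02); print("   handle",L[m].mean(0).round(4),Z[m].max().round(4))
  print("t",get_state()["time"])
E
python3 -c "
from chk import *; chk()"
```

```text
scene red low 20 [-0.0422  0.004 ] 0.0111 [-0.0561 -0.0047] [-0.0318  0.022 ]
   knob z max 0.169 114
   handle [-0.1252 -0.0022] 0.0478
side red low 12 [-0.0399  0.0028] 0.0112 [-0.0481 -0.0088] [-0.0338  0.0079]
   knob z max 0.1712 86
   handle [-0.1255  0.0037] 0.0497
t 29.1083
```

Garnet 1 lies in the box (z ≈ 0.011), the knob is at 0.168 and the box hasn't moved. Second stroke.

Run:
```python
from press import *
from chk import chk
press()
chk()
```

```text
bias -0.02
26mm t 30.68 tcp [0.674  0.0357 0.1433] F [-1.5  -0.22  5.62] w -0.0004
cmd 0.1425 z 0.1433 F 5.8 nut -0.42
cmd 0.1419 z 0.1428 F 5.82 nut -0.46
cmd 0.1413 z 0.1422 F 6.14 nut -0.2
cmd 0.1407 z 0.1416 F 6.05 nut -0.36
cmd 0.1401 z 0.141 F 6.08 nut -0.39
cmd 0.1395 z 0.1404 F 6.5 nut -0.03
cmd 0.1389 z 0.1398 F 6.29 nut -0.31
cmd 0.1383 z 0.1393 F 6.47 nut -0.19
cmd 0.1377 z 0.1387 F 6.34 nut -0.39
cmd 0.1371 z 0.1381 F 6.27 nut -0.52
cmd 0.1365 z 0.1375 F 6.95 nut 0.09
cmd 0.1359 z 0.1369 F 6.55 nut -0.37
cmd 0.1353 z 0.1363 F 7.44 nut 0.45
cmd 0.1347 z 0.1357 F 7.39 nut 0.34
cmd 0.1341 z 0.1351 F 6.7 nut -0.41
cmd 0.1335 z 0.1346 F 7.13 nut -0.05
cmd 0.1329 z 0.134 F 7.06 nut -0.18
cmd 0.1323 z 0.1338 F 9.22 nut 1.95
cmd 0.1319 z 0.1336 F 10.66 nut 3.37
cmd 0.1315 z 0.1334 F 12.27 nut 4.96
cmd 0.1313 z 0.1333 F 12.29 nut 4.97
cmd 0.1311 z 0.1332 F 13.63 nut 6.3
cmd 0.1309 z 0.1331 F 14.26 nut 6.92
hold 0.1309 z 0.1331 nut 7.05
hold 0.1309 z 0.1331 nut 7.07
hold 0.1309 z 0.1331 nut 6.63
hold 0.1309 z 0.1331 nut 6.93
hold 0.1309 z 0.1331 nut 6.8
hold 0.1309 z 0.1331 nut 6.81
hold 0.1309 z 0.1331 nut 6.7
hold 0.1309 z 0.1331 nut 7.14
hold 0.1309 z 0.1331 nut 6.9
hold 0.1309 z 0.1331 nut 7.07
hold 0.1309 z 0.1331 nut 7.01
hold 0.1309 z 0.1331 nut 7.03
hold 0.1309 z 0.1331 nut 6.35
hold 0.1307 z 0.1331 nut 7.78
hold 0.1307 z 0.133 nut 7.58
hold 0.1307 z 0.133 nut 7.45
hold 0.1307 z 0.1331 nut 7.74
up t 40.16 tcp [0.6735 0.0356 0.2   ] F [-0.26 -0.2  -0.46] w -0.0001
scene red low 33 [-0.0332  0.0003] 0.0147 [-0.056  -0.0107] [-0.0186  0.02  ]
   knob z max 0.1688 114
   handle [-0.1254 -0.0027] 0.0478
side red low 15 [-0.0343  0.0064] 0.0154 [-0.0481 -0.0012] [-0.0233  0.0124]
   knob z max 0.172 85
   handle [-0.1246  0.0036] 0.0482
t 40.2583
```

Run:
```python
from chk import *
ctrl.movel([.6735,.0356,.26],max_speed=.15)
ctrl.movel(W(-.11,0,.26),max_speed=.2)
s=rep()
p,d=vision.grab_frame("wrist"); C=cloud("wrist",d,s)
cv2.imwrite("pics/i.png",p)
c,sn=np.cos(YAW),np.sin(YAW); L=(C[...,:2]-O)@np.array([[c,-sn],[sn,c]]); Z=C[...,2]
m=(d>0)&(Z>.04)&(Z<.055)&(L[...,0]<-.08)&(L[...,0]>-.18)&(abs(L[...,1])<.03); print("handle",L[m].min(0),L[m].max(0))
q,dd=vision.grab_frame("scene"); cv2.imwrite("pics/j.png",cv2.resize(q[170:270,240:370],None,fx=5,fy=5,interpolation=cv2.INTER_CUBIC))
chk()
for t in ["bowl","pot","loupe","tweezers"]:
    C=cloud("scene",dd); r=models.masks_of("scene",t)
    if r: mm=r[0]["mask"]&(dd>0); print(t,np.median(C[mm],0).round(3))
```

```text
t 41.71 tcp [0.5273 0.0061 0.2597] F [ 0.07 -0.53 -1.07] w -0.0
handle [-0.14497311 -0.00759981] [-0.10961446  0.00764346]
scene red low 33 [-0.0333  0.0006] 0.0145 [-0.0552 -0.0085] [-0.0183  0.024 ]
   knob z max 0.1692 115
   handle [-0.1252 -0.0025] 0.0471
side red low 13 [-0.0354  0.0093] 0.017 [-0.0481  0.0027] [-0.0234  0.0132]
   knob z max 0.1715 83
   handle [-0.1249  0.0037] 0.0486
t 41.9083
bowl [0.528 0.297 0.039]
pot [0.696 0.208 0.021]
loupe [ 0.704 -0.217  0.018]
tweezers [ 0.437 -0.479  0.003]
```

View pics/i.png

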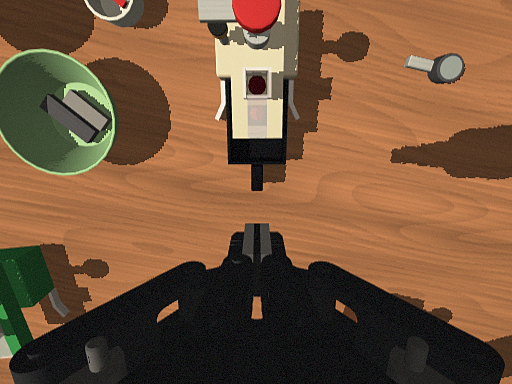

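View pics/j.png

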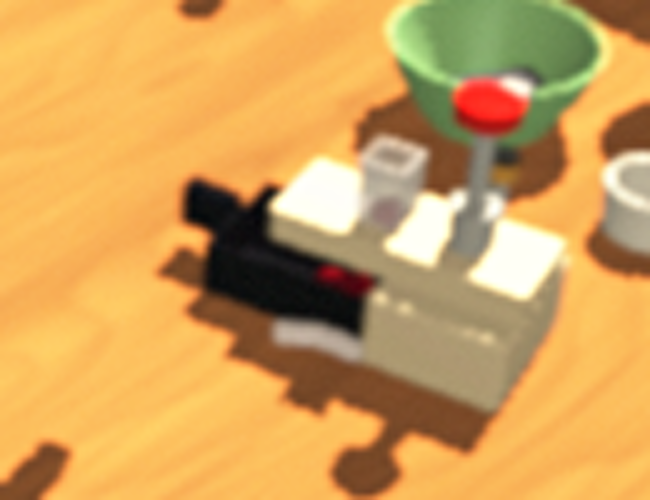

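Run:
```python
from chk import *
s=get_state()
p,d=vision.grab_frame("wrist"); C=cloud("wrist",d,s)
a=p[50:180,200:310]; e=cv2.imread("pics/e.png")[50:180,200:310]
cv2.imwrite("pics/k.png",cv2.resize(np.hstack([e,a]),None,fx=3.5,fy=3.5,interpolation=cv2.INTER_NEAREST))
c,sn=np.cos(YAW),np.sin(YAW); L=(C[...,:2]-O)@np.array([[c,-sn],[sn,c]]); Z=C[...,2]
for xx in (-.045,-.039,-.03,-.012):
    m=(d>0)&(abs(L[...,0]-xx)<.004)&(abs(L[...,1])<.008); print(xx,m.sum(),np.percentile(Z[m],[0,10,50,90,100]).round(4))
p,d=vision.grab_frame("side"); cv2.imwrite("pics/l.png",cv2.resize(p[180:270,150:260],None,fx=5,fy=5,interpolation=cv2.INTER_CUBIC))
```

```text
-0.045 98 [0.0679 0.0682 0.0693 0.0702 0.0709]
-0.039 98 [0.0675 0.0682 0.069  0.07   0.0706]
-0.03 120 [0.0674 0.0685 0.0693 0.0991 0.1024]
-0.012 112 [0.0746 0.0753 0.077  0.0783 0.0798]
```

View pics/k.png

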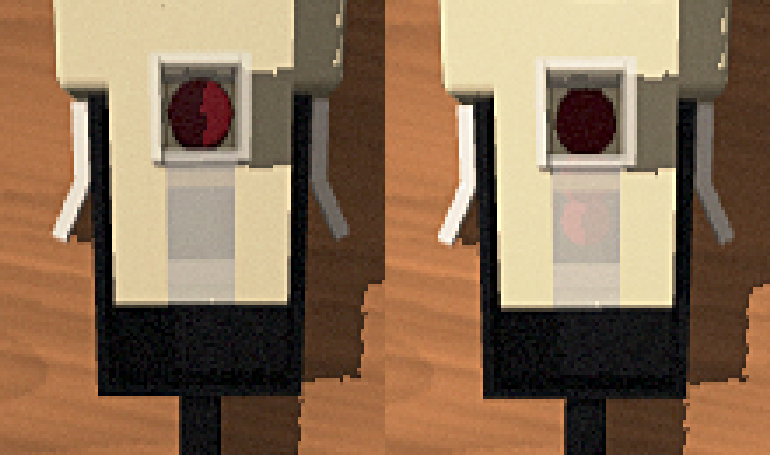

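View pics/l.png

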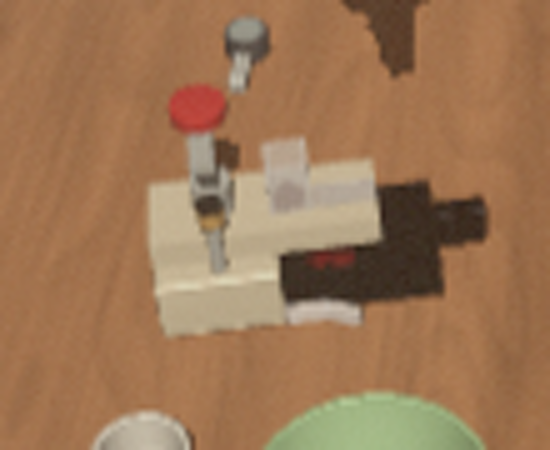

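Two garnets show as separate red patches low in the box, and the magazine's top garnet has sunk two thicknesses (top at 0.077, from 0.096). The box is home, the knob is up, the bystanders are unmoved and the arm is clear, so I'm handing it in.

```bash
python3 -c "
from h import *
rep(); print(ticket.close_job()); rep()"
```

```text
t 42.21 tcp [0.5266 0.006  0.2599] F [-0.74  0.07  0.95] w 0.0005
the job is handed in; nothing more can be done
None
the job is handed in; nothing more can be done
```

The box is home under the spout with two garnets in it, and I handed the job in at about 42 s of the 72 s allowed. No verdict was reported.

- **Box:** I pinched it by the handle, slid it in front of the cream counter and pushed it straight in until it met the face at about 10 N, then let go. It measured less than 1 mm off to the side and less than 0.01 rad turned. Contact came about 3 mm deeper than my camera-based counter position predicted. The deck edge read about 1 mm off the same way, so I trusted the felt contact.
- **Strokes:** Both bottomed on the stop nut at about 34 mm of travel. I held each for about 1.1 s, leaning on the nut with roughly 7 to 8 N; no reading on either stroke went above about 8 N. The plunger came back up to 168 mm after each.
- **Garnets:** After the second stroke, red showed low in the box in both fixed cameras, as two patches in the scene view. The top garnet in the magazine had sunk by two thicknesses, so two remain there. The second garnet may be resting partly on the first, but both lie well below the box rim.
- **Bystanders:** The bowl, pot, loupe and tweezers measured within about 5 mm of where they started, which is within the measuring noise.

The gripper touched nothing at the end.

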